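# Push a row of paste pots home in the rack with the straightedge

## Robot

A 6-joint arm with a two-finger parallel gripper is mounted at the origin on a cart in front of the work surface, level with it; the furniture and walls round the work are solid. World frame = base frame: x ahead of the robot, y to its left, z up, the work surface at z = 0. Lengths are in m, angles in degrees, forces in N, time in s.
With the tool pointing down it reaches from about 0.35 to 0.875 m from the base axis. Payload 4.2 kg.
Tool frame: the origin (TCP) lies at the centre of the arm's flange, where the gripper is bolted on; the fingertips stand 182 mm ahead of it and the grasp point (between the pads) lies 164 mm ahead of it (r.nose_length is the distance from the TCP to the fingertips, in m); z points along the fingers, y is the line along which they close (so a half turn about z gives the same grasp; the last joint's range is limited). The gripper opens to 87 mm and grips with 3 to 60 N. Pads are 19 mm wide; open, the fingers measure 117 mm over their backs; the gripper's body (75 mm by 190 mm) begins 51 mm behind the grasp point.
Start: joints at [80.936, 22.042, 0.453, 0, -68.411, -14.817], TCP at [0.253, 0.571, 0.405] pointing down, gripper open.
Joint ranges: [-179.83, 179.83], [-69.29, 118.12], [-61.27, 80.66], [-181.25, 117.63], [-171.15, -9.14], [-177.46, 177.46]. Speed limits (degrees/s): [159.86, 159.86, 180, 180, 180, 180].

## Interface

Orientations are given as a 3x3 rotation matrix whose columns are the frame's x, y, z axes.
In Python, from station import r, vision gives the robot as it stands. The module is installed in compiled form; this text tells all that it offers.
- The arm moves only by the shell command python3 -m creep 'ROWS'. ROWS is JSON, a list of rows, each a list of 7 numbers: the opening, from -1 (shut) to 1 (fully open), then the shift along the tool's x, y, z in mm, then the turn, a rotation vector about the tool's x, y, z in degrees. A call has 1 to 8 rows; each row is the pose to reach, as a shift and turn from the pose commanded when the call began, along the tool's axes at that moment; what a row does not reach only later rows make up. A row lasts 1/12 s, in which the tool goes at most 41.7 mm and 7.16 degrees, less where a joint would pass 70% of its speed; a pose out of reach is approached as far as the arm can. A call with a gripper value outside its range is refused whole. The fingers move at their own pace and stop on an object; the grip force is fixed at half the most. Time passes only in rows, so rows that repeat a pose let the fingers close. It gives the time, the measured TCP pose, the force, the opening and the grip force at its end, in the units of the state.
- r.sense(): the state, without advancing time (a new reading comes with each control period).
- vision.capture(name): name is "side" or "top"; returns (picture, depth): 480x640x3 uint8, red, green, blue; 480x640 float32, m along the optical axis (not along the pixel's ray), 0 where there is no reading.
- vision.camera_model(name): a dict with "vertical_fov" (degrees; the focal length in pixels is half the picture's height over the tangent of half this angle, whatever the lens; pixels are square), "cx", "cy" (the principal point, pixels), "distortion" ([k1, k2, p1, p2, k3] as OpenCV has them; the pictures are not rectified), "extrinsics" (4x4, takes a point from camera to world coordinates). Camera axes: x right, y down, z forward; pixel columns grow to the right and rows downward; lengths in m; the calibration is good to about 2 mm. A picture is of the moment at which its call begins. camera_model takes no time and is no camera call.
- r.finish_job(): hands the job in; it is judged then, once.
Trained networks look in the newest picture that a camera, given by its name, has taken for a name from the list of things; names that differ only in an ending like _2 or _b are one class to them, and where a whole thing is asked for, a point or a joint stands for the part that bears it (a point fixed in the world has none). Each returns a list of dicts, best first, with "conf" (0 to 1); they miss things now and then, are a little off and sometimes report something else, mostly with a low value. They report only what shows in the picture. A call takes as long as a camera call. They do not tell look-alikes from the thing itself.
- vision.find_in(camera, thing): "uv" ([column, row] in pixels, amid what is visible of it).
- vision.cut_out(camera, thing): "region" (480x640 bool, what is visible of it) and "uv" ([column, row] in pixels, amid what is visible of it).
The state is a dict: "time_s": time; "joints": joint angles; "joint_velocities": joint speeds; "effort": joint torques, N m; "tcp_pos": TCP position; "ee_rot": TCP orientation; "wrist_force": force on the tool from outside, world axes, zero at the start; "moment": the same for the moment, N m; "gripper_width": opening from 0.0 (shut) to 1.0 (fully open); "gripper_force": force on a finger pad.
Only numpy, scipy, OpenCV 4.12 (cv2) and the standard library are available. Lean on these libraries where they do the work, as an engineer would, in place of code of your own. Each camera call takes 0.05 s, during which the arm holds its last target. There are 200 camera calls.

## Task

Pick up the straightedge by its grip block and, touching the four small pots with nothing but its straight front face, push them together as one side-by-side row into the rack until they carry the rack's stiff back bar fully home. With the face square to the row, press all four home evenly for a second with about 14 newtons in all; the pots are thin, so none may ever take more than 10 newtons. Then draw the straightedge back a few centimetres, set it on its foot on the desk and let it go, leaving the pots upright and tight against the bar, and the jar and the loupe lens beside them where they were.

Things in the scene. Friction and masses are not known exactly. Their poses are not given: they have to be found in the camera images.
- straightedge: Bare aluminium angle straightedge, 150 mm long (y), 40 mm deep (x), loose, 0.22 kg, standing on its foot (5 mm thick). Origin: centre of the underside, z up. Its straight front face is an upright at x = +20 mm, 20 mm high, 6 mm thick. Over the origin stands a black grip block, 24 mm (x) by 46 mm (y), top at 58 mm: grip it across the 46 mm, fingertips above the 20 mm upright.
- rack: Aluminium pot rack fixed to the desk: three-sided frame without a floor, 148 mm wide. Origin: on the desk, middle of the open mouth; x points inwards, y across. Side rails 10 mm thick, 18 mm high, from x = 0 to 50 mm, 128 mm free between them. Shallower than a pot: seated pots stand about 8 mm out of the mouth, so the straightedge stays outside.
- back_bar (a joint): How far the grey back bar in the rack is pushed in (m): 0 front, 0.030 fully home on a hard stop. Bar 124 mm long, 17 mm high; it slides along the rack's x with about 2.5 N of dry friction (pushing the row in takes 2 to 9 N with the pots' own rubbing), stays where it is left, and starts between 0 and 0.012.
- back_bar_face (a point): Middle of the back bar's front face, at desk level, moving with the bar: at rack x = -10 mm when the joint reads 0, at +20 mm when fully home. Its x axis points inwards, square to the face.
- jar: Small round jar with a lid, 37 mm across, 39 mm high, standing loose on the desk to the right of the pots. Origin: centre of the underside. Not to be moved.
- loupe_lens: Loose round loupe lens in a black ring, 36 mm across, 6 mm high, lying to the left of the pots. Origin: centre of the underside. Not to be moved.
- paste_pot_0: One of four identical small round lidded pots, 15 mm high, lid radius 13.8 mm (9 to 15 mm above the desk), body radius 12.5 mm, about 0.03 kg. They stand loose and staggered before the rack's mouth (up to 105 mm out), each in its own lane within the mouth's width; this is number 1 from the left (rack +y). Origin: centre of the underside.
- paste_pot_1: One of four identical small round lidded pots, 15 mm high, lid radius 13.8 mm (9 to 15 mm above the desk), body radius 12.5 mm, about 0.03 kg. They stand loose and staggered before the rack's mouth (up to 105 mm out), each in its own lane within the mouth's width; this is number 2 from the left (rack +y). Origin: centre of the underside.
- paste_pot_2: One of four identical small round lidded pots, 15 mm high, lid radius 13.8 mm (9 to 15 mm above the desk), body radius 12.5 mm, about 0.03 kg. They stand loose and staggered before the rack's mouth (up to 105 mm out), each in its own lane within the mouth's width; this is number 3 from the left (rack +y). Origin: centre of the underside.
- paste_pot_3: One of four identical small round lidded pots, 15 mm high, lid radius 13.8 mm (9 to 15 mm above the desk), body radius 12.5 mm, about 0.03 kg. They stand loose and staggered before the rack's mouth (up to 105 mm out), each in its own lane within the mouth's width; this is number 4 from the left (rack +y). Origin: centre of the underside.
There are look-alikes about, which are no part of the job. What is shaped like the paste_pot_1 but brown or orange is not meant.

How it is judged (in metres and radians):
On the way, in this order (a step that is already met when the one before it is completed fails the run):
1. the straightedge is picked up off the desk (height (world z) of straightedge above 0.02 m), for 0.2 s.
2. the held straightedge presses the row home: bar within 1.5 mm of its end and loaded over 4 N, every pot against it and pressed with over 1 N (value of joint back_bar above 0.0285 m and contact force between back_bar and anything else above 4 N and contact force between straightedge and the fingers above 1 N and x of paste_pot_0 in the frame of back_bar_face between -0.0163 and -0.0115 m and y of paste_pot_0 in the frame of rack between -0.052 and 0.052 m and x of paste_pot_1 in the frame of back_bar_face between -0.0163 and -0.0115 m and y of paste_pot_1 in the frame of rack between -0.052 and 0.052 m and x of paste_pot_2 in the frame of back_bar_face between -0.0163 and -0.0115 m and y of paste_pot_2 in the frame of rack between -0.052 and 0.052 m and x of paste_pot_3 in the frame of back_bar_face between -0.0163 and -0.0115 m and y of paste_pot_3 in the frame of rack between -0.052 and 0.052 m and contact force between straightedge and paste_pot_0 above 1 N and contact force between straightedge and paste_pot_1 above 1 N and contact force between straightedge and paste_pot_2 above 1 N and contact force between straightedge and paste_pot_3 above 1 N), for 0.5 s.
At the end, for the whole second after the job is handed in: The back bar is within 2 mm of fully home; all four pots stand upright and at rest between the rails, each side within 2.5 mm of the bar's face; the straightedge stands released on its foot on the desk, its origin over 55 mm from the middle of the mouth (value of joint back_bar above 0.028 m and x of paste_pot_0 in the frame of back_bar_face between -0.0163 and -0.0115 m and y of paste_pot_0 in the frame of rack between -0.052 and 0.052 m and x of paste_pot_1 in the frame of back_bar_face between -0.0163 and -0.0115 m and y of paste_pot_1 in the frame of rack between -0.052 and 0.052 m and x of paste_pot_2 in the frame of back_bar_face between -0.0163 and -0.0115 m and y of paste_pot_2 in the frame of rack between -0.052 and 0.052 m and x of paste_pot_3 in the frame of back_bar_face between -0.0163 and -0.0115 m and y of paste_pot_3 in the frame of rack between -0.052 and 0.052 m and angle between each of paste_pot_0, paste_pot_1, paste_pot_2, paste_pot_3's own z axis and vertical below 0.1 rad and height (world z) of each of paste_pot_0, paste_pot_1, paste_pot_2, paste_pot_3, straightedge below 0.004 m and linear speed of each of paste_pot_0, paste_pot_1, paste_pot_2, paste_pot_3, straightedge below 0.01 m/s and horizontal distance between straightedge and rack above 0.055 m and angle between straightedge's own z axis and vertical below 0.08 rad); the robot touches nothing.
It fails at once if the straightedge presses a pot with more than 10 N (contact force between straightedge and paste_pot_0 above 10 N or contact force between straightedge and paste_pot_1 above 10 N or contact force between straightedge and paste_pot_2 above 10 N or contact force between straightedge and paste_pot_3 above 10 N).
It fails at once if the hand or arm touches a pot, the bar or the rack (contact force between any of the fingers, the arm and paste_pot_0 above 0.3 N or contact force between any of the fingers, the arm and paste_pot_1 above 0.3 N or contact force between any of the fingers, the arm and paste_pot_2 above 0.3 N or contact force between any of the fingers, the arm and paste_pot_3 above 0.3 N or contact force between any of the fingers, the arm and back_bar above 0.3 N or contact force between any of the fingers, the arm and rack above 0.3 N).
It fails at once if the straightedge pushes the bar itself (contact force between straightedge and back_bar above 0.3 N).
It fails at once if the jar or the loupe lens is shifted by more than 15 mm (distance of any of jar, loupe_lens from where it was at the start of the episode above 0.015 m).
It also fails if it takes over 72 s, if anything falls off the work surface, if the arm or the gripper's body presses on something with over 40 N, if the wrist force passes 120 N, or if a joint passes its speed limit or range.

## Working session

There is one attempt and no reset: what is moved stays moved. The work goes in short steps, Python scripts to look and compute and a shell command to move; the robot and the scene stay as the last step left them, time stands still between calls to the robot, and variables do not carry over. Pictures are saved under pics/ and viewed, at most 10 in all, crops included, and the job is handed in when it is done.

```bash
mkdir -p pics
cat > h.py <<'E'
import numpy as np, cv2
from station import r, vision
def cam(n):
    m=vision.camera_model(n); f=240/np.tan(np.radians(m["vertical_fov"])/2)
    return np.array([[f,0,m["cx"]],[0,f,m["cy"]],[0,0,1]]),np.array(m["distortion"],float),np.array(m["extrinsics"])
def onplane(n,uv,z):
    K,D,T=cam(n); p=cv2.undistortPoints(np.array(uv,float).reshape(-1,1,2),K,D).reshape(-1,2)
    d=np.c_[p,np.ones(len(p))]@T[:3,:3].T; o=T[:3,3]
    return o+d*((z-o[2])/d[:,2])[:,None]
def cloud(n,depth):
    K,D,T=cam(n); v,u=np.mgrid[:480,:640]
    p=cv2.undistortPoints(np.stack([u,v],-1).reshape(-1,1,2).astype(float),K,D).reshape(480,640,2)
    P=np.dstack([p[...,0]*depth,p[...,1]*depth,depth])
    return P@T[:3,:3].T+T[:3,3]
E
cat > a.py <<'E'
from h import *
s=r.sense(); print(s["time_s"],s["tcp_pos"],s["ee_rot"],s["wrist_force"])
for n in("top","side"):
    im,d=vision.capture(n); cv2.imwrite(f"pics/{n}0.png",im[...,::-1]); np.savez(f"{n}0.npz",im=im,d=d); P=cloud(n,d)
    print(n,cam(n)[2].round(3).tolist())
    for t in("straightedge","rack","back_bar","jar","loupe_lens","paste_pot_0"):
        for q in vision.cut_out(n,t)[:8]:
            m=q["region"]&(d>0); print(t,round(q["conf"],2),np.round(q["uv"]),m.sum(),np.median(P[m],0).round(3) if m.any() else '')
E
python3 a.py
```

```text
0.0 [0.25290388 0.5713358  0.40363104] [[ 9.14311138e-01 -4.05011654e-01 -8.38677225e-04]
 [-4.05012518e-01 -9.14308843e-01 -2.04937277e-03]
 [ 6.32098528e-05  2.21343912e-03 -9.99997548e-01]] [-0.01011023  0.23286837 -0.41645549]
top [[0.018, -0.996, 0.092, 0.43], [-1.0, -0.018, 0.005, 0.13], [-0.004, -0.092, -0.996, 0.93], [0.0, 0.0, 0.0, 1.0]]
straightedge 0.88 [194. 236.] 2133 [0.507 0.357 0.007]
rack 0.61 [395. 169.] 2090 [0.623 0.02  0.015]
back_bar 0.67 [392. 184.] 659 [0.602 0.023 0.015]
back_bar 0.57 [358. 228.] 154 [0.531 0.09  0.015]
jar 0.81 [462. 230.] 439 [ 0.527 -0.076  0.037]
loupe_lens 0.61 [317. 204.] 362 [0.573 0.158 0.004]
paste_pot_0 0.71 [358. 227.] 205 [0.529 0.09  0.015]
paste_pot_0 0.7 [390. 235.] 185 [0.517 0.031 0.015]
paste_pot_0 0.68 [457. 280.] 239 [ 0.442 -0.076  0.014]
paste_pot_0 0.51 [381. 205.] 200 [0.57  0.052 0.014]
paste_pot_0 0.51 [280. 242.] 218 [0.5   0.216 0.014]
paste_pot_0 0.5 [412. 234.] 174 [ 0.523 -0.003  0.014]
side [[1.0, 0.01, 0.007, 0.52], [0.001, -0.654, 0.756, -0.718], [0.012, -0.756, -0.654, 0.776], [0.0, 0.0, 0.0, 1.0]]
straightedge 0.93 [310. 171.] 1176 [0.507 0.349 0.018]
straightedge 0.18 [316. 296.] 214 [ 0.521 -0.011  0.014]
rack 0.64 [376. 293.] 1388 [ 0.619 -0.012  0.016]
back_bar 0.68 [361. 286.] 355 [0.601 0.005 0.017]
jar 0.89 [323. 323.] 520 [ 0.527 -0.092  0.037]
loupe_lens 0.72 [342. 236.] 202 [0.571 0.152 0.005]
paste_pot_0 0.72 [320. 259.] 187 [0.527 0.082 0.014]
paste_pot_0 0.72 [264. 325.] 218 [ 0.439 -0.083  0.016]
paste_pot_0 0.59 [338. 274.] 215 [0.567 0.042 0.014]
paste_pot_0 0.54 [304. 216.] 158 [0.498 0.208 0.014]
paste_pot_0 0.47 [315. 296.] 217 [ 0.521 -0.011  0.014]
```

```bash
python3 -c "
import cv2
a=cv2.imread('pics/top0.png')[130:310,130:510]; cv2.imwrite('pics/top0c.png',cv2.resize(a,None,fx=2.1,fy=2.1,interpolation=cv2.INTER_CUBIC))"
```

```text
(no output)
```

View pics/top0c.png

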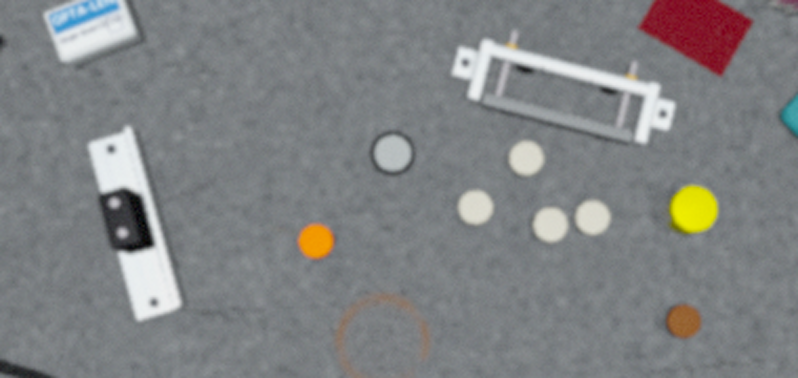

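The crop shows the straightedge at left (centre ~(130,222)) with its upright on the right edge. The rack is at top right, tilted about -13°. Four cream pots are at (475,208), (527,158), (550,224) and (592,217). The lens is at (392,152) and the jar at (693,208); the orange and brown pots are decoys. Next I'll measure accurately.

```bash
cat > b.py <<'E'
from h import *
W={}
for n in("top","side"):
    f=np.load(f"{n}0.npz"); im,d=f["im"],f["d"]; P=cloud(n,d); hsv=cv2.cvtColor(im,cv2.COLOR_RGB2HSV)
    desk=(np.abs(P[...,2])<.02)
    def best(t): return vision.cut_out(n,t)[0]["region"]
    vision.capture(n)
    # straightedge: bounding rect of mask points
    m=best("straightedge"); blk=m&(P[...,2]>.045)
    q=P[m&(d>0)&(P[...,2]<.03)][:,:2]; rc=cv2.minAreaRect((q*1000).astype(np.float32)); print(n,"SE low rect",rc)
    q=P[blk]; print("block top pts",len(q),q.mean(0).round(4),cv2.minAreaRect((q[:,:2]*1000).astype(np.float32)))
    m=best("back_bar")&(d>0); q=P[m]; print("bar",cv2.minAreaRect((q[:,:2]*1000).astype(np.float32)),np.median(q[:,2]))
    m=best("rack")&(d>0); q=P[m&(P[...,2]>.01)]; print("rack",cv2.minAreaRect((q[:,:2]*1000).astype(np.float32)),np.median(q[:,2]))
    for t,h in(("jar",.039),("loupe_lens",.006),("paste_pot_0",.015)):
        for c in vision.cut_out(n,t)[:7]:
            mm=c["region"]&(d>0)&(abs(P[...,2]-h)<.004)
            if mm.sum()<40: continue
            v,u=np.nonzero(mm); print(t,round(c["conf"],2),onplane(n,[u.mean(),v.mean()],h)[0].round(4),np.median(P[mm][:,2]).round(4),im[mm].mean(0).round())
E
python3 b.py
python3 - <<'E'
import cv2,numpy as np
a=cv2.imread('pics/top0.png')
x=a[140:210,340:460]; y=a[180:295,160:230]
o=np.zeros((575,790,3),np.uint8); x=cv2.resize(x,None,fx=3.6,fy=3.6,interpolation=3); y=cv2.resize(y,None,fx=5,fy=5,interpolation=3)
o[:y.shape[0],:350]=y[:, :350]; o[:x.shape[0],355:355+x.shape[1]]=x
cv2.imwrite('pics/z.png',o)
E
```

```text
top SE low rect ((512.6646118164062, 362.65960693359375), (151.0944366455078, 42.55040740966797), 17.373302459716797)
block top pts 454 [0.5087 0.3545 0.0777] ((465.0623779296875, 260.06671142578125), (265.7178649902344, 45.05659866333008), 65.47359466552734)
bar ((617.8836059570312, 18.504180908203125), (120.79744720458984, 65.55987548828125), 66.83272552490234) 0.01521920268903898
rack ((628.0209350585938, 19.193206787109375), (147.9550018310547, 65.67400360107422), 76.30690002441406) 0.016335260907359928
jar 0.9 [ 0.5279 -0.0786  0.039 ] 0.0377 [226. 225.   0.]
loupe_lens 0.66 [0.573  0.1572 0.006 ] 0.0047 [148. 154. 155.]
paste_pot_0 0.76 [0.5    0.2165 0.015 ] 0.0146 [234. 149.  11.]
paste_pot_0 0.73 [0.5695 0.0506 0.015 ] 0.0143 [209. 208. 198.]
paste_pot_0 0.69 [ 0.4415 -0.0757  0.015 ] 0.0144 [145.  97.  55.]
paste_pot_0 0.67 [0.5288 0.09   0.015 ] 0.0148 [213. 213. 202.]
paste_pot_0 0.63 [0.5154 0.3462 0.015 ] 0.0173 [180. 184. 185.]
paste_pot_0 0.6 [ 0.5228 -0.0028  0.015 ] 0.0144 [209. 208. 198.]
paste_pot_0 0.48 [0.6222 0.0206 0.015 ] 0.0162 [181. 185. 186.]
side SE low r
[... 231 characters left out ...]
303741455)
bar ((625.913330078125, 15.679168701171875), (124.28938293457031, 66.20214080810547), 77.48857879638672) 0.015863388693761693
rack ((625.981201171875, 9.9140625), (160.01231384277344, 65.23287963867188), 76.43546295166016) 0.01724062905928525
jar 0.88 [ 0.5269 -0.0844  0.039 ] 0.0396 [238. 235.   0.]
loupe_lens 0.66 [0.5713 0.1505 0.006 ] 0.0053 [138. 142. 147.]
paste_pot_0 0.71 [0.4981 0.2112 0.015 ] 0.0152 [236. 128.   8.]
paste_pot_0 0.61 [0.5673 0.0444 0.015 ] 0.015 [213. 209. 201.]
paste_pot_0 0.54 [ 0.5207 -0.0083  0.015 ] 0.0153 [216. 213. 204.]
paste_pot_0 0.53 [0.5139 0.0247 0.015 ] 0.0154 [219. 216. 207.]
paste_pot_0 0.51 [ 0.4393 -0.0796  0.015 ] 0.0163 [133.  82.  46.]
```

View pics/z.png

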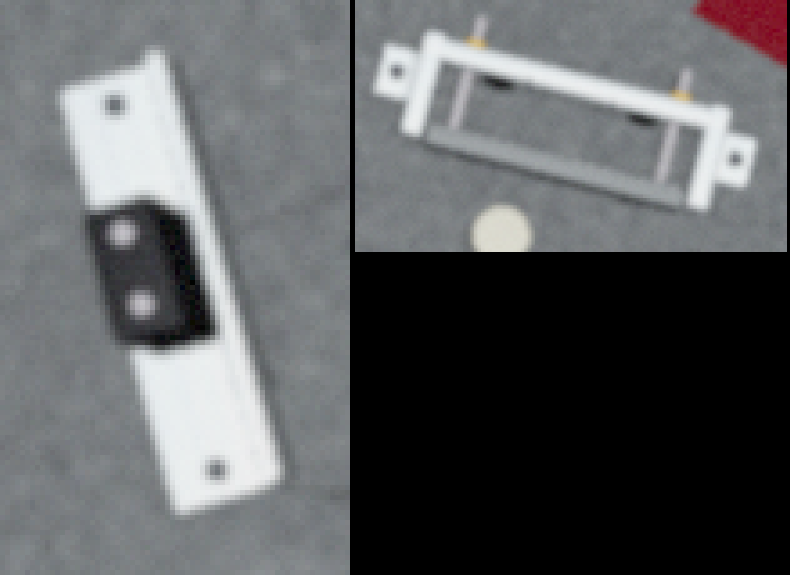

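```bash
cat > c.py <<'E'
from h import *
f=np.load("top0.npz"); im,d=f["im"],f["d"]
g=cv2.cvtColor(im,cv2.COLOR_RGB2GRAY)
S=4; G=cv2.resize(g,None,fx=S,fy=S,interpolation=cv2.INTER_CUBIC)
def pts(mask,x0,x1,y0,y1):
    M=np.zeros_like(mask); M[y0*S:y1*S,x0*S:x1*S]=mask[y0*S:y1*S,x0*S:x1*S]
    v,u=np.nonzero(M); return np.c_[(u+.5)/S-.5,(v+.5)/S-.5]
# straightedge via desk-grey vs white
print("desk grey",np.median(g[300:400,300:400]))
Q=onplane("top",pts(G>150,165,225,185,290),.005)[:,:2]*1000
c,sz,a=cv2.minAreaRect(Q.astype(np.float32)); print("SE white @5",c,sz,a)
b=onplane("top",[[172,198],[195,283]],.005); print("back corners",b.round(4)); 
yv=(b[0]-b[1])[:2]; print("len",np.linalg.norm(yv)); yv/=np.linalg.norm(yv); xv=np.array([yv[1],-yv[0]])
print("yaw",np.degrees(np.arctan2(xv[1],xv[0])),"origin",b[:,:2].mean(0)+.02*xv,"block",onplane("top",[[186.4,233.8]],.058))
Q=onplane("top",pts(G>150,345,455,140,205),.018)[:,:2]*1000
th=np.radians(-13.7)
for dt in(-1.5,-1,-.5,0,.5,1):
    t=th+np.radians(dt); R=np.array([[np.cos(t),-np.sin(t)],[np.sin(t),np.cos(t)]]); q=Q@R; hh=np.histogram(q[:,0],np.arange(550,720,1))[0]; print(dt,np.sort(hh)[-8:])
R=np.array([[np.cos(th),-np.sin(th)],[np.sin(th),np.cos(th)]]); q=Q@R
print(np.percentile(q,[.3,99.7],0),)
hy=np.histogram(q[(q[:,0]<q[:,0].max()-25)][:,1],np.arange(60,260,2)); print([(int(b),int(n)) for n,b in zip(*hy) if n])
hx=np.histogram(q[:,0],np.arange(550,700,2)); print([(int(b),int(n)) for n,b in zip(*hx) if n])
for nm,p in dict(p0=(.5288,.09),p1=(.5695,.0506),p2=(.517,.031),p3=(.5228,-.0028),jar=(.5279,-.0786),lens=(.573,.1572),orange=(.5,.2165),brown=(.4415,-.0757)).items(): print(nm,(np.array(p)*1000@R).round(1))
# pot2 blob
Q=onplane("top",pts(G>160,381,402,226,247),.015)[:,:2]; print("white blob",Q.mean(0),Q.mean(0)*1000@R)
E
python3 c.py
```

```text
desk grey 127.0
SE white @5 (512.2901611328125, 364.70086669921875) (157.3286590576172, 40.67886734008789) 17.958293914794922
back corners [[0.576  0.4035 0.005 ]
 [0.4325 0.3583 0.005 ]]
len 0.15053901345930631
yaw -72.49535521540025 origin [0.51026162 0.36183048] block [[0.51032037 0.36211552 0.058     ]]
-1.5 [827 829 832 862 890 904 913 916]
-1 [829 831 831 853 901 903 910 970]
-0.5 [830 830 830 831 841 907 979 998]
0 [830 831 831 831 852 969 985 998]
0.5 [ 834  836  837  847  865  927  942 1016]
1 [830 830 831 865 900 917 921 945]
[[540.30838594  77.80687062]
 [636.85035485 258.20236681]]
[(76, 110), (78, 264), (80, 274), (82, 275), (84, 245), (86, 232), (88, 272), (90, 280), (92, 407), (94, 438), (96, 439), (98, 436), (100, 435), (102, 421), (104, 84), (106, 49), (108, 86), (110, 97), (112, 92), (114, 236), (116, 432), (118, 437), (120, 157), (122, 88), (124, 85), (126, 84), (128, 77), (130, 84), (132, 77), (134, 77), (136, 85), (138, 80), (140, 78), (142, 94), (144, 88), (146, 81), (148, 88), (150, 100), (152, 86), (154, 86), (156, 99), (158, 94), (160, 83), (162, 86), (164, 8
[... 490 characters left out ...]
), (250, 243), (252, 268), (254, 270), (256, 266)]
[(550, 226), (552, 167), (554, 53), (574, 364), (576, 1583), (578, 1618), (580, 1548), (582, 497), (584, 382), (586, 389), (588, 483), (590, 728), (592, 745), (594, 748), (596, 751), (598, 747), (600, 718), (602, 668), (604, 722), (606, 746), (608, 733), (610, 733), (612, 1510), (614, 1967), (616, 1683), (618, 1661), (620, 1660), (622, 1654), (624, 1165), (626, 256), (628, 121), (630, 114), (632, 119), (634, 124), (636, 105), (638, 31)]
p0 [492.4 212.7]
p1 [541.3 184. ]
p2 [494.9 152.6]
p3 [508.6 121.1]
jar [531.5  48.7]
lens [519.5 288.4]
orange [434.5 328.8]
brown [446.9  31. ]
white blob [0.51599139 0.02962335] [494.29504242 150.98698359]
```

```bash
cat >> h.py <<'E'
def goal(x,y,z,yaw,q=None):
    """shift (mm, tool axes) and rotvec (deg) to put TCP at x,y,z(m), pointing down, tool y at world angle yaw"""
    from scipy.spatial.transform import Rotation as Ro
    s=r.sense(); E=np.array(s["ee_rot"]); a=np.radians(yaw); c,n=np.cos(a),np.sin(a)
    G=np.array([[-n,c,0],[c,n,0],[0,0,-1]]); 
    assert np.linalg.det(G)>0 or True
    y_=np.array([c,n,0]); z_=np.array([0,0,-1.]); G=np.c_[np.cross(y_,z_),y_,z_]
    print("t",s["time_s"],"tcp",np.round(s["tcp_pos"],4),"shift",(E.T@(np.array([x,y,z])-s["tcp_pos"])*1000).round(1),"turn",np.degrees(Ro.from_matrix(E.T@G).as_rotvec()).round(2),"F",np.round(s["wrist_force"],2),"M",np.round(s["moment"],3))
E
python3 -c "
from h import *
goal(.5103,.3620,.30,-162.5)"
```

```text
t 1.4 tcp [0.253  0.5715 0.4048] shift [320.1  87.4 104.7] turn [-0.    0.   48.62] F [-0.21  0.53 -0.12] M [-0.035  0.015 -0.024]
```

```bash
python3 -m creep '[[1,40,11,13,0,0,7],[1,80,22,26,0,0,14],[1,120,33,39,0,0,21],[1,160,44,52,0,0,28],[1,200,55,65,0,0,35],[1,240,66,79,0,0,42],[1,280,77,92,0,0,48.6],[1,320,87.4,104.7,0,0,48.6]]'; python3 -m creep '[[1,0,0,0,0,0,0],[1,0,0,0,0,0,0],[1,0,0,0,0,0,0]]'; python3 -c "
from h import *
goal(.5103,.3620,.207,-162.5)"
```

```text
time_s: 2.07
tcp_pos: [0.5006, 0.3693, 0.3039]
ee_rot: [[0.297, -0.955, 0.0], [-0.955, -0.297, 0.0], [-0.0, -0.0, -1.0]]
wrist_force: [0.7, 0.2, 0.4]
gripper_width: 1.0
gripper_force: 0.0
time_s: 2.32
tcp_pos: [0.4996, 0.3707, 0.3044]
ee_rot: [[0.301, -0.954, 0.0], [-0.954, -0.301, 0.0], [-0.0, -0.0, -1.0]]
wrist_force: [0.0, -0.4, -0.1]
gripper_width: 1.004
gripper_force: 0.0
t 2.3167 tcp [0.4996 0.3707 0.3044] shift [11.5 -7.6 97.4] turn [-0.02  0.   -0.01] F [ 0.05 -0.4  -0.13] M [0.118 0.035 0.02 ]
```

```bash
python3 -m creep '[[1,6,-4,10,0,0,0],[1,11.5,-7.6,25,0,0,0],[1,11.5,-7.6,40,0,0,0],[1,11.5,-7.6,55,0,0,0],[1,11.5,-7.6,70,0,0,0],[1,11.5,-7.6,85,0,0,0],[1,11.5,-7.6,97.4,0,0,0],[1,11.5,-7.6,97.4,0,0,0]]'
python3 - <<'E'
from h import *
goal(.5103,.3620,.207,-162.5)
im,d=vision.capture("side"); cv2.imwrite("pics/s1.png",cv2.resize(im[100:230,220:400,::-1],None,fx=4,fy=4,interpolation=3))
E
```

```text
time_s: 2.98
tcp_pos: [0.5086, 0.3623, 0.2041]
ee_rot: [[0.303, -0.953, -0.004], [-0.953, -0.303, -0.003], [0.002, 0.005, -1.0]]
wrist_force: [-1.0, -0.5, 0.1]
gripper_width: 1.0
gripper_force: 0.0
t 2.9833 tcp [0.5086 0.3623 0.2041] shift [ 0.8 -1.6 -2.9] turn [ 0.27 -0.12  0.12] F [-1.04 -0.47  0.06] M [ 0.03   0.024 -0.005]
```

View pics/s1.png

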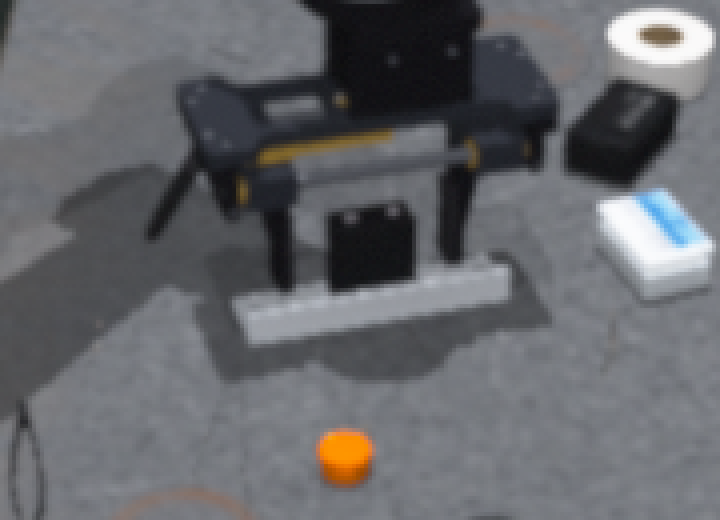

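The fingers straddle the black block (block at 330–415 px, fingers at about 280 and 455) and the upright faces the camera. I'll raise 2 mm and close.

```bash
python3 -m creep '[[1,0,0,-2,0,0,0],[-1,0,0,-2,0,0,0],[-1,0,0,-2,0,0,0],[-1,0,0,-2,0,0,0],[-1,0,0,-2,0,0,0],[-1,0,0,-2,0,0,0],[-1,0,0,-2,0,0,0],[-1,0,0,-2,0,0,0]]';python3 -m creep '[[-1,0,0,0,0,0,0],[-1,0,0,0,0,0,0],[-1,0,0,0,0,0,0],[-1,0,0,0,0,0,0]]'; python3 -c "
from h import *
goal(.5103,.3620,.207,-162.5)"
```

```text
time_s: 3.7
tcp_pos: [0.5101, 0.3619, 0.209]
ee_rot: [[0.301, -0.954, 0.0], [-0.954, -0.301, 0.0], [-0.0, -0.0, -1.0]]
wrist_force: [-0.3, -0.2, -0.6]
gripper_width: 0.556
gripper_force: 0.0
time_s: 4.03
tcp_pos: [0.5101, 0.362, 0.209]
ee_rot: [[0.301, -0.954, 0.0], [-0.954, -0.301, -0.0], [0.0, -0.0, -1.0]]
wrist_force: [-0.7, -1.9, 0.2]
gripper_width: 0.529
gripper_force: 30.0
t 4.0333 tcp [0.5101 0.362  0.209 ] shift [ 0.  -0.2  2. ] turn [-0.   -0.    0.02] F [-0.75 -1.92  0.17] M [ 0.011 -0.07  -0.004]
```

```bash
python3 -m creep '[[-1,0,0,-5,0,0,0],[-1,0,0,-15,0,0,0],[-1,0,0,-28,0,0,0],[-1,0,0,-42,0,0,0],[-1,0,0,-55,0,0,0],[-1,0,0,-60,0,0,0],[-1,0,0,-60,0,0,0],[-1,0,0,-60,0,0,0]]'; python3 -c "
from h import *
t=np.radians(-13.7);R=np.array([[np.cos(t),-np.sin(t)],[np.sin(t),np.cos(t)]]); g=R@[.4435,.1668]; print(g)
goal(g[0],g[1],.269,-103.7)"
```

```text
time_s: 4.7
tcp_pos: [0.5099, 0.3618, 0.269]
ee_rot: [[0.301, -0.954, -0.0], [-0.954, -0.301, 0.0], [-0.0, 0.0, -1.0]]
wrist_force: [0.7, 0.3, -2.5]
gripper_width: 0.531
gripper_force: 30.0
[0.47038664 0.05701668]
t 4.7 tcp [0.5099 0.3618 0.269 ] shift [ 2.788e+02  1.293e+02 -1.000e-01] turn [ 1.00e-02  2.00e-02 -5.88e+01] F [ 0.66  0.3  -2.5 ] M [0.01  0.007 0.005]
```

```bash
python3 -m creep '[[-1,10,5,0,0,0,-2],[-1,32,15,0,0,0,-7],[-1,54,25,0,0,0,-12],[-1,78,36,0,0,0,-17],[-1,102,47.5,0,0,0,-22],[-1,124,57.5,0,0,0,-26],[-1,137,63,0,0,0,-29],[-1,139.4,64.6,0,0,0,-29.4]]'; python3 -c "
from h import *
goal(.4704,.057,.269,-103.7)"
```

```text
time_s: 5.37
tcp_pos: [0.4894, 0.207, 0.2679]
ee_rot: [[0.73, -0.684, -0.003], [-0.684, -0.73, -0.002], [-0.001, 0.004, -1.0]]
wrist_force: [-1.2, 0.1, -2.1]
gripper_width: 0.523
gripper_force: 30.0
t 5.3667 tcp [0.4894 0.207  0.2679] shift [ 88.7 122.5  -0.7] turn [  0.21   0.11 -29.45] F [-1.16  0.11 -2.07] M [ 0.037 -0.01   0.007]
```

```bash
python3 -m creep '[[-1,6,8,0,0,0,-2],[-1,18,25,0,0,0,-6],[-1,34,47,0,0,0,-11],[-1,50,69,0,0,0,-16.5],[-1,66,91,0,0,0,-22],[-1,79,109,0,0,0,-26.5],[-1,87,120,0,0,0,-29],[-1,88.2,121.8,0,0,0,-29.4]]'; python3 -m creep '[[-1,0,0,0,0,0,0],[-1,0,0,0,0,0,0],[-1,0,0,0,0,0,0]]'
python3 - <<'E'
from h import *
goal(.4704,.057,.211,-103.7)
im,d=vision.capture("top"); cv2.imwrite("pics/t2.png",cv2.resize(im[130:330,290:500,::-1],None,fx=2.8,fy=2.8,interpolation=3))
E
```

```text
time_s: 6.03
tcp_pos: [0.471, 0.0589, 0.2683]
ee_rot: [[0.971, -0.238, -0.002], [-0.238, -0.971, -0.001], [-0.002, 0.001, -1.0]]
wrist_force: [-0.1, 0.6, -2.1]
gripper_width: 0.525
gripper_force: 30.0
time_s: 6.28
tcp_pos: [0.4721, 0.0614, 0.2688]
ee_rot: [[0.972, -0.236, 0.0], [-0.236, -0.972, 0.0], [0.0, -0.0, -1.0]]
wrist_force: [-0.2, 0.4, -2.9]
gripper_width: 0.527
gripper_force: 30.0
t 6.2833 tcp [0.4721 0.0614 0.2688] shift [-0.6  4.6 57.8] turn [-0.01 -0.02  0.03] F [-0.19  0.39 -2.94] M [ 0.013 -0.008  0.   ]
```

View pics/t2.png

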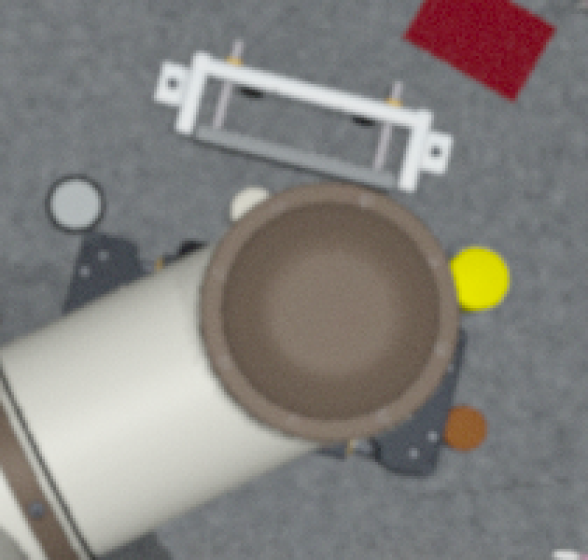

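The arm hides the straightedge in the top view; the pots and the rack (top left pot visible at (252,207)) are undisturbed. I'll descend and check from the side.

```bash
python3 -m creep '[[-1,0,2,8,0,0,0],[-1,-0.6,4.6,20,0,0,0],[-1,-0.6,4.6,32,0,0,0],[-1,-0.6,4.6,43,0,0,0],[-1,-0.6,4.6,52,0,0,0],[-1,-0.6,4.6,56,0,0,0],[-1,-0.6,4.6,57.5,0,0,0],[-1,-0.6,4.6,57.5,0,0,0]]'
python3 - <<'E'
from h import *
goal(.4704,.057,.211,-103.7)
im,d=vision.capture("side"); np.savez("s2.npz",im=im,d=d); cv2.imwrite("pics/s2.png",cv2.resize(im[210:350,220:440,::-1],None,fx=3.6,fy=3.6,interpolation=3))
P=cloud("side",d)
c=vision.cut_out("side","straightedge")
for q in c[:2]:
    m=q["region"]&(d>0); print(q["conf"],m.sum(),P[m].min(0),P[m].max(0))
E
```

```text
time_s: 7.0
tcp_pos: [0.4701, 0.0563, 0.2111]
ee_rot: [[0.972, -0.236, -0.0], [-0.236, -0.972, -0.0], [-0.0, 0.0, -1.0]]
wrist_force: [0.1, -0.0, -2.2]
gripper_width: 0.526
gripper_force: 30.0
t 7.0 tcp [0.4701 0.0563 0.2111] shift [ 0.1 -0.8  0.1] turn [0.02 0.02 0.04] F [ 0.08 -0.04 -2.2 ] M [-0.019 -0.01   0.003]
0.9 962 [ 0.43352541 -0.03864912 -0.00314421] [0.50816334 0.1436522  0.10553569]
```

View pics/s2.png

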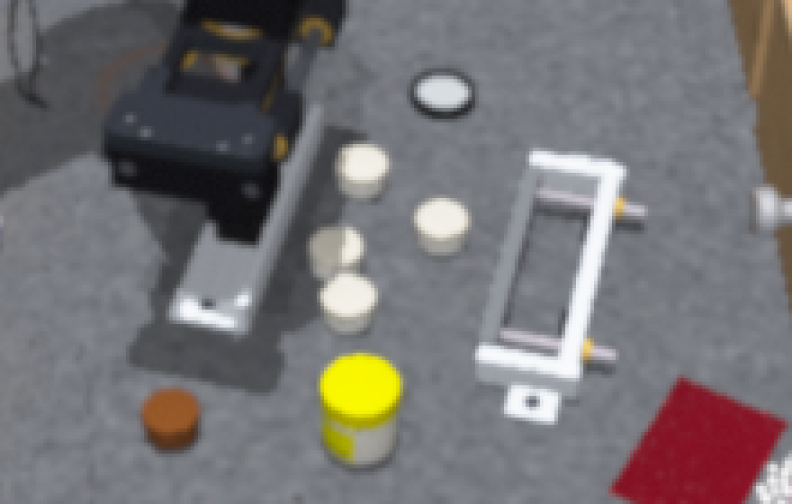

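The held straightedge (face edge from (320,110) to (242,325)) stands before the four cream pots; the jar, lens and brown decoy are clear of its path. Now I'll push.

```bash
for i in 1 ; do python3 -m creep '[[-1,2,0,0,0,0,0],[-1,5,0,0,0,0,0],[-1,8,0,0,0,0,0],[-1,11,0,0,0,0,0],[-1,14,0,0,0,0,0],[-1,17,0,0,0,0,0],[-1,20,0,0,0,0,0],[-1,24,0,0,0,0,0]]'; done;  python3 -m creep '[[-1,3,0,0,0,0,0],[-1,6,0,0,0,0,0],[-1,9,0,0,0,0,0],[-1,12,0,0,0,0,0],[-1,15,0,0,0,0,0],[-1,18,0,0,0,0,0],[-1,21,0,0,0,0,0],[-1,24,0,0,0,0,0]]'; python3 -c "
from h import *
goal(.4704,.057,.211,-103.7)"
```

```text
time_s: 7.77
tcp_pos: [0.4934, 0.0503, 0.2113]
ee_rot: [[0.972, -0.237, -0.001], [-0.237, -0.972, -0.0], [-0.001, 0.0, -1.0]]
wrist_force: [-0.3, -0.2, -1.6]
gripper_width: 0.524
gripper_force: 30.0
time_s: 8.43
tcp_pos: [0.5169, 0.0447, 0.2114]
ee_rot: [[0.972, -0.237, -0.0], [-0.237, -0.972, -0.0], [-0.0, 0.0, -1.0]]
wrist_force: [-1.0, -0.1, -2.1]
gripper_width: 0.527
gripper_force: 30.0
t 8.4333 tcp [0.5169 0.0447 0.2114] shift [-48.1  -1.    0.4] turn [0.   0.01 0.02] F [-1.04 -0.06 -2.14] M [-0.025  0.117 -0.018]
```

```bash
python3 -m creep '[[-1,3,0,0,0,0,0],[-1,6,0,0,0,0,0],[-1,9,0,0,0,0,0],[-1,12,0,0,0,0,0],[-1,15,0,0,0,0,0],[-1,18,0,0,0,0,0],[-1,21,0,0,0,0,0],[-1,24,0,0,0,0,0]]'
python3 - <<'E'
from h import *
goal(.4704,.057,.211,-103.7)
im,d=vision.capture("side"); np.savez("s3.npz",im=im,d=d); cv2.imwrite("pics/s3.png",cv2.resize(im[210:350,240:440,::-1],None,fx=4,fy=4,interpolation=3))
E
```

```text
time_s: 9.1
tcp_pos: [0.5402, 0.039, 0.2114]
ee_rot: [[0.972, -0.237, -0.0], [-0.237, -0.972, -0.0], [-0.0, 0.0, -1.0]]
wrist_force: [-1.4, 1.1, -2.7]
gripper_width: 0.522
gripper_force: 30.0
t 9.1 tcp [0.5402 0.039  0.2114] shift [-72.   -1.    0.4] turn [0.01 0.01 0.02] F [-1.37  1.15 -2.7 ] M [0.02  0.236 0.023]
```

View pics/s3.png

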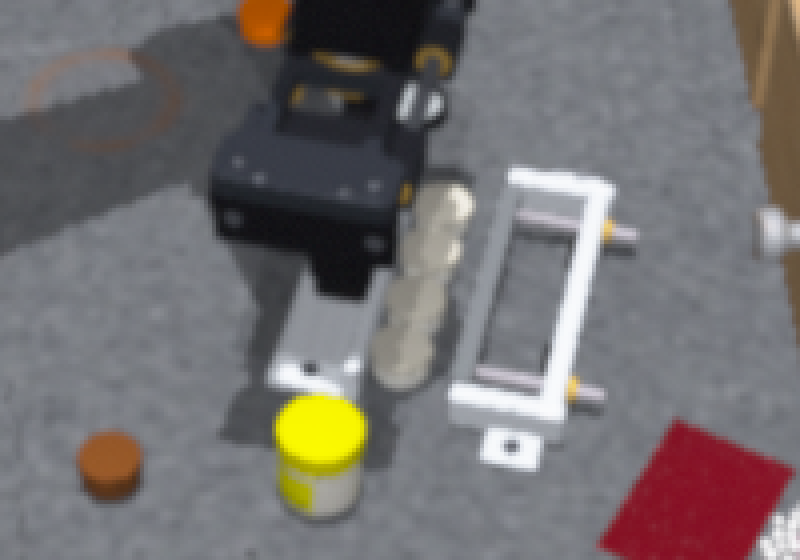

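The four pots form a row against the face (lids at (445,205), (430,250), (417,300) and (405,350)), just short of the bar. I'll check their lateral position numerically.

```bash
python3 - <<'E'
from h import *
t=np.radians(-13.65);R=np.array([[np.cos(t),-np.sin(t)],[np.sin(t),np.cos(t)]])
for f in("s2","s3"):
    z=np.load(f+".npz"); P=cloud("side",z["d"]); hsv=cv2.cvtColor(z["im"],cv2.COLOR_RGB2HSV).astype(int)
    q=P[...,:2]@R*1000; m=(P[...,2]>.009)&(P[...,2]<.021)&(hsv[...,1]>15)&(hsv[...,1]<70)&(hsv[...,0]<45)&(q[...,0]>470)&(q[...,0]<580)&(q[...,1]>80)&(q[...,1]<240)
    n,l,st,c=cv2.connectedComponentsWithStats(m.astype(np.uint8))
    print(f,[(st[i,4],q[l==i].min(0).round(),q[l==i].max(0).round()) for i in range(1,n) if st[i,4]>15])
    k=(P[...,2]>.014)&(P[...,2]<.022)&(hsv[...,2]>190)&(hsv[...,1]<14)&(q[...,0]>575)&(q[...,0]<640)&(q[...,1]>80)&(q[...,1]<260); print("rack",np.percentile(q[k],[1,50,99],0).round(1))
E
python3 - <<'E'
from h import *
t=np.radians(-13.65);R=np.array([[np.cos(t),-np.sin(t)],[np.sin(t),np.cos(t)]])
im,d=vision.capture("side"); P=cloud("side",d)
for q in vision.cut_out("side","paste_pot_0")[:7]:
    m=q["region"]&(d>0); print(round(q["conf"],2),np.round(q["uv"]),m.sum(),np.median(P[m][:,:2]@R*1000,0).round(1))
E
```

```text
s2 [(np.int32(43), array([479., 193.]), array([505., 220.])), (np.int32(32), array([531., 166.]), array([554., 184.])), (np.int32(109), array([480., 134.]), array([507., 160.])), (np.int32(42), array([494., 100.]), array([520., 134.]))]
rack [[578.1  90.2]
 [616.2 148. ]
 [624.  237.6]]
s3 [(np.int32(522), array([537., 102.]), array([563., 222.]))]
rack [[578.   90. ]
 [616.1 148.6]
 [624.1 237. ]]
0.74 [341. 300.] 215 [551.6 111.7]
0.59 [349. 262.] 141 [550.8 205.4]
0.56 [344. 284.] 187 [551.5 143.7]
0.55 [303. 214.] 137 [434.2 317. ]
0.49 [265. 326.] 258 [446.6  23.2]
0.47 [349. 273.] 148 [551.9 174.7]
```

```bash
python3 -m creep '[[-1,1,0,0,0,0,0],[-1,2,0,0,0,0,0],[-1,3,0,0,0,0,0],[-1,4,0,0,0,0,0],[-1,5,0,0,0,0,0],[-1,6,0,0,0,0,0],[-1,7,0,0,0,0,0],[-1,8,0,0,0,0,0]]'; python3 -c "
from h import *
goal(.4704,.057,.211,-103.7)"; python3 -m creep '[[-1,0.5,0,0,0,0,0],[-1,1,0,0,0,0,0],[-1,1.5,0,0,0,0,0],[-1,2,0,0,0,0,0],[-1,2.5,0,0,0,0,0],[-1,3,0,0,0,0,0],[-1,3.5,0,0,0,0,0],[-1,4,0,0,0,0,0]]'; python3 -c "
from h import *
goal(.4704,.057,.211,-103.7)"
```

```text
time_s: 9.92
tcp_pos: [0.5478, 0.0372, 0.2114]
ee_rot: [[0.972, -0.236, -0.0], [-0.236, -0.972, -0.0], [-0.0, 0.0, -1.0]]
wrist_force: [0.5, 0.3, -1.8]
gripper_width: 0.53
gripper_force: 30.0
t 9.9167 tcp [0.5478 0.0372 0.2114] shift [-79.9  -1.    0.5] turn [0.   0.   0.02] F [ 0.47  0.35 -1.81] M [0.054 0.253 0.   ]
time_s: 10.58
tcp_pos: [0.5509, 0.0361, 0.2112]
ee_rot: [[0.971, -0.237, -0.003], [-0.237, -0.971, -0.0], [-0.003, 0.001, -1.0]]
wrist_force: [-4.7, 0.8, 0.9]
gripper_width: 0.529
gripper_force: 30.0
t 10.5833 tcp [0.5509 0.0361 0.2112] shift [-83.1  -1.2   0.4] turn [ 0.06  0.15 -0.02] F [-4.74  0.83  0.86] M [ 0.37   1.428 -0.184]
```

Run:
```python
from h import *
im,d=vision.capture("side"); np.savez("s4.npz",im=im,d=d); cv2.imwrite("pics/s4.png",cv2.resize(im[245:330,320:410,::-1],None,fx=7,fy=7,interpolation=3))
K,D,T=cam("side"); t=np.radians(-13.65);R=np.array([[np.cos(t),-np.sin(t)],[np.sin(t),np.cos(t)]])
P=cloud("side",d); q=P[...,:2]@R*1000
for c in vision.cut_out("side","paste_pot_0")[:7]:
    m=c["region"]&(d>0); print(round(c["conf"],2),np.round(c["uv"]),m.sum(),np.median(q[m],0).round(1))
```

```text
0.76 [350. 283.] 144 [560.1 143.7]
0.69 [266. 326.] 246 [446.3  22.8]
0.57 [352. 274.] 178 [560.9 176.2]
0.55 [304. 216.] 127 [434.4 318.7]
0.53 [349. 301.] 201 [561.2 110.8]
0.49 [363. 281.] 532 [582.5 167.7]
0.47 [357. 263.] 119 [560.6 206. ]
```

View pics/s4.png

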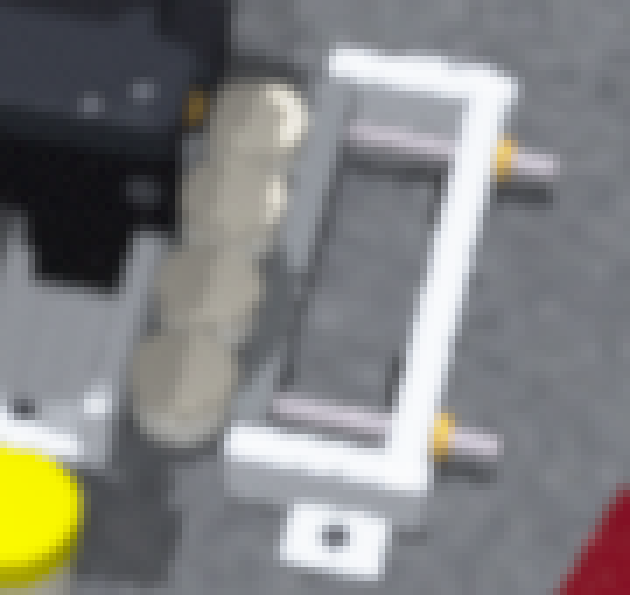

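```bash
cat >> h.py <<'E'
def avg(n=8):
    A=[]
    for i in range(n):
        im,d=vision.capture("side"); s=r.sense(); E=np.array(s["ee_rot"]); A.append(np.r_[E.T@s["wrist_force"],E.T@s["moment"]])
    A=np.array(A); m=A.mean(0); print("t",s["time_s"],"tcp",np.round(s["tcp_pos"],4),"F tool",m[:3].round(2),"M tool",m[3:].round(3),"sd",A.std(0).round(2))
    fx=-m[0]; print("push",fx.round(2),"from My",(-m[4]/.197).round(2),"centre rack y mm",(-m[5]/m[0]*1000*-1).round(1)); return im,d,s
def track(im,d):
    t=np.radians(-13.65);R=np.array([[np.cos(t),-np.sin(t)],[np.sin(t),np.cos(t)]]); q=cloud("side",d)[...,:2]@R*1000
    for n in("paste_pot_0","back_bar"):
      for c in vision.cut_out("side",n)[:7 if n!="back_bar" else 1]:
        m=c["region"]&(d>0); w=np.median(q[m],0)
        if w[0]>500: print(n[:5],round(c["conf"],2),m.sum(),w.round(1))
E
python3 -c "
from h import *
im,d,s=avg(8); track(im,d)"
```

```text
t 11.0833 tcp [0.5517 0.0362 0.2113] F tool [-3.32  0.32  1.55] M tool [-0.124 -1.13   0.119] sd [0.64 0.4  0.73 0.06 0.11 0.04]
push 3.32 from My 5.73 centre rack y mm -35.8
paste 0.73 199 [562.4 111.8]
paste 0.71 180 [562.4 143.6]
paste 0.59 161 [562.1 175.3]
paste 0.55 140 [562.1 205.1]
```

```bash
python3 -m creep '[[-1,0.3,0,0,0,0,0],[-1,0.6,0,0,0,0,0],[-1,1,0,0,0,0,0],[-1,1,0,0,0,0,0]]'; python3 -c "
from h import *
im,d,s=avg(8); track(im,d)"
```

```text
time_s: 11.52
tcp_pos: [0.5527, 0.036, 0.2114]
ee_rot: [[0.972, -0.236, 0.0], [-0.236, -0.972, 0.0], [0.0, -0.0, -1.0]]
wrist_force: [-2.4, 1.0, -3.0]
gripper_width: 0.527
gripper_force: 30.0
t 11.9167 tcp [0.5527 0.036  0.2115] F tool [-2.48  0.3   2.63] M tool [-0.018 -0.821  0.095] sd [0.46 0.32 0.64 0.02 0.04 0.02]
push 2.48 from My 4.17 centre rack y mm -38.2
paste 0.65 166 [563.2 144.4]
paste 0.59 194 [562.9 111.1]
paste 0.53 168 [563.2 176. ]
back_ 0.77 270 [582.9 160.6]
```

```bash
python3 -m creep '[[-1,0.3,0,0,0,0,0.1],[-1,0.6,0,0,0,0,0.2],[-1,1,0,0,0,0,0.4],[-1,1.3,0,0,0,0,0.4],[-1,1.6,0,0,0,0,0.4],[-1,2,0,0,0,0,0.4]]'; python3 -c "
from h import *
im,d,s=avg(8)"
```

```text
time_s: 12.52
tcp_pos: [0.5544, 0.0355, 0.2115]
ee_rot: [[0.97, -0.243, -0.0], [-0.243, -0.97, -0.0], [-0.0, 0.0, -1.0]]
wrist_force: [-4.0, 1.2, -0.4]
gripper_width: 0.523
gripper_force: 30.0
t 12.9167 tcp [0.5545 0.0355 0.2115] F tool [-3.94  0.48  1.24] M tool [-0.093 -1.134  0.015] sd [0.46 0.49 0.37 0.03 0.03 0.02]
push 3.94 from My 5.76 centre rack y mm -3.9
```

```bash
for k in 1 2; do python3 -m creep '[[-1,0.5,0,0,0,0,0],[-1,1,0,0,0,0,0],[-1,1.5,0,0,0,0,0],[-1,2,0,0,0,0,0],[-1,2.5,0,0,0,0,0],[-1,3,0,0,0,0,0],[-1,3.5,0,0,0,0,0],[-1,4,0,0,0,0,0]]' | grep -E 'tcp|force' ; done; python3 -c "
from h import *
im,d,s=avg(6); track(im,d)"
```

```text
tcp_pos: [0.5585, 0.0345, 0.2115]
wrist_force: [-3.5, 1.0, -0.5]
gripper_force: 30.0
tcp_pos: [0.5624, 0.0336, 0.2115]
wrist_force: [-4.1, 1.4, -1.1]
gripper_force: 30.0
t 14.55 tcp [0.5624 0.0336 0.2114] F tool [-3.38  0.21  1.27] M tool [-0.037 -1.062 -0.017] sd [0.47 0.63 0.56 0.02 0.06 0.04]
push 3.38 from My 5.39 centre rack y mm 5.0
paste 0.68 187 [573.2 143.1]
paste 0.65 134 [573.4 206.3]
paste 0.6 139 [573.4 175.2]
paste 0.56 160 [571.2 112.2]
back_ 0.96 451 [594.6 157. ]
```

```bash
python3 -m creep '[[-1,0.5,0,0,0,0,0],[-1,1,0,0,0,0,0],[-1,1.5,0,0,0,0,0],[-1,2,0,0,0,0,0],[-1,2.5,0,0,0,0,0],[-1,3,0,0,0,0,0],[-1,3.5,0,0,0,0,0],[-1,4,0,0,0,0,0]]' | grep -E 'tcp|force' ; python3 -c "
from h import *
im,d,s=avg(6)"; python3 -m creep '[[-1,0.3,0,0,0,0,0],[-1,0.5,0,0,0,0,0],[-1,0.7,0,0,0,0,0],[-1,1,0,0,0,0,0],[-1,1.3,0,0,0,0,0],[-1,1.5,0,0,0,0,0],[-1,1.5,0,0,0,0,0],[-1,1.5,0,0,0,0,0]]' | grep -E 'tcp|force'; python3 -c "
from h import *
im,d,s=avg(6)"
```

```text
tcp_pos: [0.5662, 0.0326, 0.2114]
wrist_force: [-3.9, 0.9, -1.4]
gripper_force: 30.0
t 15.6167 tcp [0.5663 0.0326 0.2115] F tool [-3.38  0.01  1.09] M tool [-4.300e-02 -1.104e+00  1.000e-03] sd [0.59 0.27 0.45 0.03 0.06 0.01]
push 3.38 from My 5.61 centre rack y mm -0.3
tcp_pos: [0.5677, 0.0322, 0.2114]
wrist_force: [-4.1, 1.3, -0.6]
gripper_force: 30.0
t 16.5833 tcp [0.5677 0.0322 0.2115] F tool [-3.63  0.41  0.67] M tool [-2.000e-02 -1.161e+00  1.000e-03] sd [0.31 0.52 0.36 0.02 0.03 0.03]
push 3.63 from My 5.89 centre rack y mm -0.2
```

```bash
for k in 1 2 3; do python3 -m creep '[[-1,0.1,0,0,0,0,0],[-1,0.2,0,0,0,0,0],[-1,0.3,0,0,0,0,0],[-1,0.4,0,0,0,0,0],[-1,0.5,0,0,0,0,0],[-1,0.5,0,0,0,0,0]]' | grep -E 'tcp|wrist'; python3 -c "
from h import *
im,d,s=avg(3)" | grep push; done
```

```text
tcp_pos: [0.5681, 0.0321, 0.2114]
wrist_force: [-3.4, 1.4, -1.1]
push 3.9 from My 6.28 centre rack y mm 12.0
tcp_pos: [0.5686, 0.032, 0.2114]
wrist_force: [-3.3, 0.5, -0.5]
push 3.86 from My 6.25 centre rack y mm 3.4
tcp_pos: [0.5691, 0.0319, 0.2115]
wrist_force: [-3.7, 1.2, -1.6]
push 4.24 from My 6.38 centre rack y mm 8.6
```

```bash
for k in 1 2 3; do python3 -m creep '[[-1,0.1,0,0,0,0,0],[-1,0.2,0,0,0,0,0],[-1,0.3,0,0,0,0,0],[-1,0.4,0,0,0,0,0],[-1,0.5,0,0,0,0,0],[-1,0.5,0,0,0,0,0]]' | grep -E 'tcp|wrist'; python3 -c "
from h import *
im,d,s=avg(3)" | grep push; done
```

```text
tcp_pos: [0.5696, 0.0317, 0.2114]
wrist_force: [-3.6, 1.2, -0.8]
push 4.25 from My 6.15 centre rack y mm 10.2
tcp_pos: [0.5701, 0.0316, 0.2115]
wrist_force: [-3.9, 0.5, -1.6]
push 3.44 from My 6.17 centre rack y mm 6.1
tcp_pos: [0.5705, 0.0315, 0.2114]
wrist_force: [-3.9, 1.6, -0.2]
push 3.86 from My 6.25 centre rack y mm 8.3
```

```bash
for k in 1 2 3; do python3 -m creep '[[-1,0.1,0,0,0,0,0],[-1,0.2,0,0,0,0,0],[-1,0.3,0,0,0,0,0],[-1,0.4,0,0,0,0,0],[-1,0.5,0,0,0,0,0],[-1,0.5,0,0,0,0,0]]' | grep -E 'tcp|wrist'; python3 -c "
from h import *
im,d,s=avg(3)" | grep push; done
```

```text
tcp_pos: [0.571, 0.0314, 0.2114]
wrist_force: [-3.2, -0.0, -0.7]
push 3.87 from My 6.3 centre rack y mm 0.8
tcp_pos: [0.5715, 0.0313, 0.2115]
wrist_force: [-3.8, 2.0, -1.7]
push 4.35 from My 7.21 centre rack y mm 0.2
tcp_pos: [0.5717, 0.0312, 0.2113]
wrist_force: [-5.4, 1.7, 0.6]
push 5.66 from My 8.93 centre rack y mm 4.1
```

```bash
for k in 1 2 ; do python3 -m creep '[[-1,0.1,0,0,0,0,0],[-1,0.2,0,0,0,0,0],[-1,0.3,0,0,0,0,0],[-1,0.3,0,0,0,0,0],[-1,0.3,0,0,0,0,0]]' | grep -E 'tcp|wrist'; python3 -c "
from h import *
im,d,s=avg(5)" | grep push; done
```

```text
tcp_pos: [0.5718, 0.0312, 0.2113]
wrist_force: [-5.9, 2.4, 1.3]
push 6.76 from My 10.1 centre rack y mm 1.6
tcp_pos: [0.5719, 0.0311, 0.2113]
wrist_force: [-6.9, 3.1, 1.0]
push 7.35 from My 11.14 centre rack y mm 4.2
```

```bash
for k in 1 2 ; do python3 -m creep '[[-1,0.2,0,0,0,0,0],[-1,0.4,0,0,0,0,0],[-1,0.6,0,0,0,0,0],[-1,0.8,0,0,0,0,0],[-1,0.8,0,0,0,0,0],[-1,0.8,0,0,0,0,0]]' | grep -E 'tcp|wrist'; python3 -c "
from h import *
im,d,s=avg(5)" ; done
```

```text
tcp_pos: [0.5722, 0.031, 0.2112]
wrist_force: [-7.6, 4.4, 2.0]
t 24.5167 tcp [0.5722 0.031  0.2112] F tool [-8.84 -2.07 -1.93] M tool [ 0.607 -2.662 -0.054] sd [0.5  0.31 0.27 0.03 0.01 0.01]
push 8.84 from My 13.51 centre rack y mm 6.1
tcp_pos: [0.5725, 0.0309, 0.211]
wrist_force: [-9.3, 5.2, 2.9]
t 25.2667 tcp [0.5725 0.0309 0.211 ] F tool [-9.78 -2.46 -2.42] M tool [ 0.741 -3.184 -0.052] sd [0.51 0.4  0.49 0.02 0.02 0.02]
push 9.78 from My 16.16 centre rack y mm 5.3
```

```bash
for k in 1 ; do python3 -m creep '[[-1,0.2,-0.1,0,0,0,0],[-1,0.4,-0.2,0,0,0,0],[-1,0.6,-0.3,0,0,0,0],[-1,0.8,-0.4,0,0,0,0],[-1,0.8,-0.4,0,0,0,0],[-1,0.8,-0.4,0,0,0,0]]' | grep -E 'tcp|wrist'; python3 -c "
from h import *
im,d,s=avg(6); track(im,d)
cv2.imwrite('pics/s5.png',cv2.resize(im[235:330,310:410,::-1],None,fx=6,fy=6,interpolation=3))" ; done
```

```text
tcp_pos: [0.5729, 0.0309, 0.2109]
wrist_force: [-10.4, 4.9, 3.9]
t 26.0667 tcp [0.5729 0.031  0.2109] F tool [-11.51  -1.73  -3.52] M tool [ 0.625 -3.522 -0.074] sd [0.39 0.38 0.27 0.02 0.04 0.02]
push 11.51 from My 17.88 centre rack y mm 6.5
paste 0.59 166 [582.  115.9]
paste 0.57 127 [584.4 174.9]
paste 0.52 180 [582.3 142.7]
paste 0.45 114 [583.6 204.4]
back_ 0.72 352 [602.7 148.8]
```

View pics/s5.png

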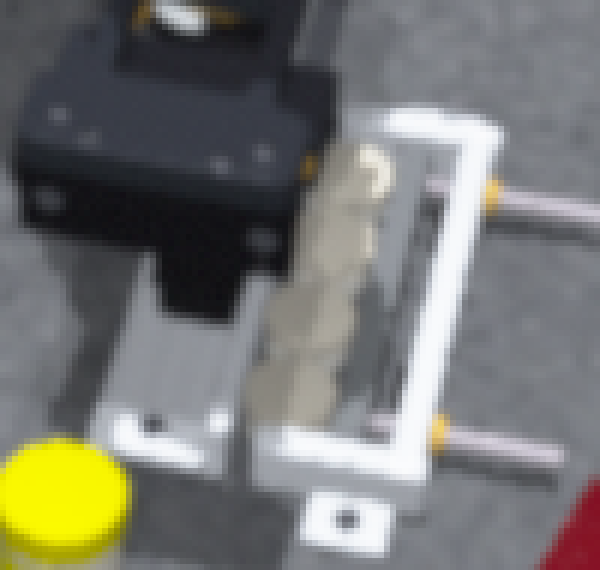

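The row is seated between the rails and the bar is at the back (travel matches the predicted stop). The load is about 11.5 N and nearly centred, so I'll press slightly more and hold.

```bash
python3 -m creep '[[-1,0.2,-0.1,0,0,0,0],[-1,0.4,-0.2,0,0,0,-0.05],[-1,0.6,-0.3,0,0,0,-0.05],[-1,0.8,-0.3,0,0,0,-0.05],[-1,1,-0.3,0,0,0,-0.05],[-1,1,-0.3,0,0,0,-0.05],[-1,1,-0.3,0,0,0,-0.05],[-1,1,-0.3,0,0,0,-0.05]]' | grep -E 'tcp|wrist'; python3 -c "
from h import *
im,d,s=avg(8)"
```

```text
tcp_pos: [0.5734, 0.0309, 0.2107]
wrist_force: [-11.7, 5.8, 4.2]
t 27.2333 tcp [0.5734 0.0309 0.2107] F tool [-13.02  -1.97  -4.47] M tool [ 0.618 -4.051 -0.038] sd [0.58 0.36 0.31 0.03 0.03 0.03]
push 13.02 from My 20.56 centre rack y mm 2.9
```

```bash
python3 -m creep '[[-1,0.2,0,0,0,0,0],[-1,0.4,0,0,0,0,-0.02],[-1,0.6,0,0,0,0,-0.02],[-1,0.6,0,0,0,0,-0.02],[-1,0.6,0,0,0,0,-0.02],[-1,0.6,0,0,0,0,-0.02],[-1,0.6,0,0,0,0,-0.02],[-1,0.6,0,0,0,0,-0.02]]' | grep -E 'tcp|wrist'; python3 -c "
from h import *
im,d,s=avg(12)"
```

```text
tcp_pos: [0.5736, 0.0309, 0.2106]
wrist_force: [-13.1, 6.0, 4.7]
t 28.5 tcp [0.5736 0.0308 0.2106] F tool [-14.49  -2.51  -5.36] M tool [ 0.779 -4.428 -0.045] sd [0.57 0.53 0.69 0.02 0.03 0.03]
push 14.49 from My 22.48 centre rack y mm 3.1
```

```bash
python3 -m creep '[[-1,-0.7,0,0,0,0,0],[-1,-1.4,0,0,0,0,0],[-1,-2.1,0,0,0,0,0],[-1,-2.8,0,0,0,0,0],[-1,-3.5,0,0,0,0,0],[-1,-4.5,0,0,0,0,0],[-1,-6,0,0,0,0,0],[-1,-8,0,0,0,0,0]]' | grep -E 'tcp|wrist';python3 -c "
from h import *
im,d,s=avg(4)"; python3 -m creep '[[-1,-2,0,-0.5,0,0,0],[-1,-6,0,-1,0,0,0],[-1,-11,0,-1,0,0,0],[-1,-16,0,-1,0,0,0],[-1,-21,0,-1,0,0,0],[-1,-26,0,-1,0,0,0],[-1,-31,0,-1,0,0,0],[-1,-36,0,-1,0,0,0]]' | grep -E 'tcp|wrist'
python3 - <<'E'
from h import *
im,d,s=avg(4); track(im,d)
cv2.imwrite('pics/s6.png',cv2.resize(im[220:340,260:410,::-1],None,fx=5,fy=5,interpolation=3))
E
```

```text
tcp_pos: [0.5701, 0.0328, 0.2119]
wrist_force: [0.2, 0.2, -2.4]
t 29.3667 tcp [0.5698 0.0328 0.2121] F tool [0.26 0.44 2.12] M tool [-0.007 -0.012  0.003] sd [0.56 0.36 0.18 0.05 0.05 0.03]
push -0.26 from My 0.06 centre rack y mm 11.1
tcp_pos: [0.5334, 0.0415, 0.2125]
wrist_force: [0.4, -0.4, -1.0]
t 30.2333 tcp [0.534  0.0415 0.2126] F tool [-0.31 -0.12  1.81] M tool [-0.056 -0.046 -0.002] sd [0.8  0.44 0.6  0.03 0.1  0.02]
push 0.31 from My 0.24 centre rack y mm 5.5
paste 0.67 185 [581.3 144.8]
paste 0.6 168 [581.5 115.3]
paste 0.5 156 [581.7 176.2]
paste 0.42 113 [583.2 205.1]
back_ 0.71 406 [602.7 155. ]
```

View pics/s6.png

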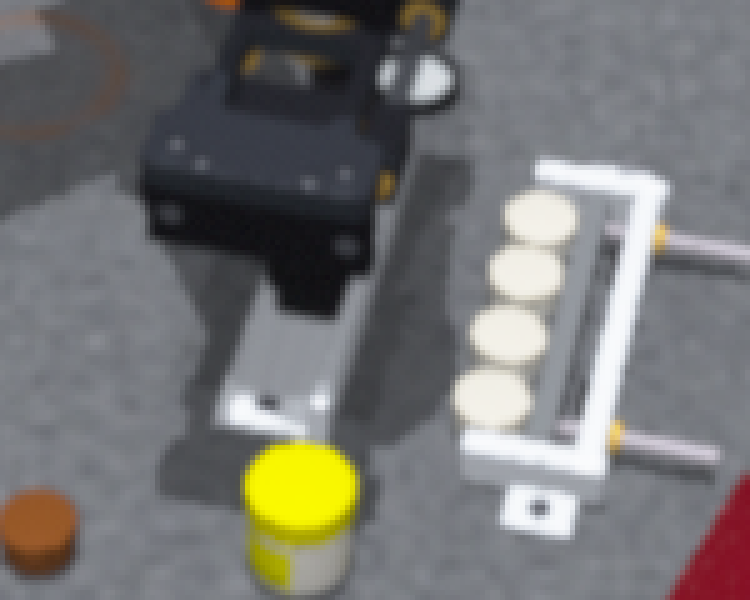

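The pots stand upright in a row against the bar (lids at (540,215), (527,272), (508,333) and (490,398)), and the straightedge is well clear. Next I'll set it down.

```bash
python3 -m creep '[[-1,0,0,0.6,0,0,0],[-1,0,0,1.2,0,0,0],[-1,0,0,1.8,0,0,0],[-1,0,0,2.4,0,0,0],[-1,0,0,2.8,0,0,0],[-1,0,0,3.2,0,0,0],[-1,0,0,3.2,0,0,0]]' | grep -E 'tcp|wrist'; python3 -c "
from h import *
im,d,s=avg(4)"
```

```text
tcp_pos: [0.5339, 0.0413, 0.2091]
wrist_force: [-0.3, 0.2, -2.8]
t 31.1167 tcp [0.5339 0.0414 0.2093] F tool [-0.04  0.15  2.17] M tool [-0.035  0.018  0.007] sd [0.3  0.22 0.69 0.04 0.03 0.02]
push 0.04 from My -0.09 centre rack y mm -185.2
```

```bash
python3 -m creep '[[-1,0,0,0.3,0,0,0],[-1,0,0,0.6,0,0,0],[-1,0,0,0.9,0,0,0],[-1,0,0,0.9,0,0,0]]' | grep -E 'tcp|wrist'; python3 -c "
from h import *
im,d,s=avg(4)"
```

```text
tcp_pos: [0.534, 0.0414, 0.2089]
wrist_force: [-1.8, -0.2, 5.1]
t 31.65 tcp [0.534  0.0414 0.2089] F tool [-2.8  -0.22 -5.52] M tool [-0.121 -0.73   0.059] sd [0.39 0.29 0.3  0.04 0.04 0.01]
push 2.8 from My 3.7 centre rack y mm -21.2
```

Contact made (about 7.5 N on the desk), so I'll open partly, then fully, and rise.

```bash
python3 -m creep '[[0.3,0,0,0,0,0,0],[0.6,0,0,0,0,0,0],[0.8,0,0,0,0,0,0],[1,0,0,0,0,0,0],[1,0,0,0,0,0,0],[1,0,0,0,0,0,0],[1,0,0,0,0,0,0],[1,0,0,0,0,0,0]]' | grep -E 'tcp|wrist|gripper'; python3 -m creep '[[1,0,0,-5,0,0,0],[1,0,0,-15,0,0,0],[1,0,0,-30,0,0,0],[1,0,0,-50,0,0,0],[1,0,0,-75,0,0,0],[1,0,0,-100,0,0,0],[1,0,0,-125,0,0,0],[1,0,0,-145,0,0,0]]' | grep -E 'tcp|wrist|gripper'; python3 -m creep '[[1,-20,-5,0,0,0,0],[1,-45,-30,0,0,0,0],[1,-75,-60,0,0,0,0],[1,-105,-90,0,0,0,0],[1,-130,-120,0,0,0,0],[1,-130,-150,0,0,0,0],[1,-130,-180,0,0,0,0],[1,-130,-200,0,0,0,0]]' | grep -E 'tcp'
python3 - <<'E'
from h import *
im,d=vision.capture("top"); np.savez("t7.npz",im=im,d=d)
cv2.imwrite('pics/t7.png',cv2.resize(im[130:320,290:500,::-1],None,fx=3,fy=3,interpolation=3))
E
```

```text
tcp_pos: [0.5339, 0.0414, 0.2083]
wrist_force: [-0.3, 1.0, -0.1]
gripper_width: 0.978
gripper_force: 0.0
tcp_pos: [0.5339, 0.0413, 0.3567]
wrist_force: [0.4, 0.4, -0.1]
gripper_width: 0.999
gripper_force: 0.0
tcp_pos: [0.456, 0.2693, 0.355]
```

View pics/t7.png

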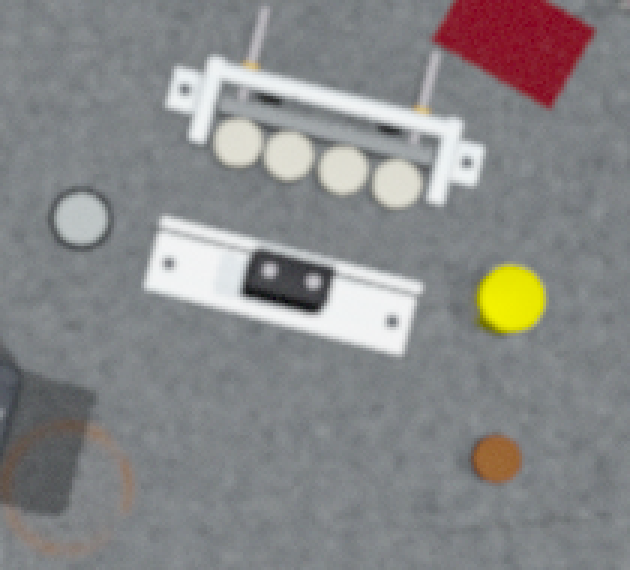

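The pots sit in the rack against the bar, the straightedge stands free before it, and the jar and lens are in place. I'll check the numbers.

Run:
```python
from h import *
f=np.load("t7.npz"); im,d=f["im"],f["d"]; P=cloud("top",d)
t=np.radians(-13.7);R=np.array([[np.cos(t),-np.sin(t)],[np.sin(t),np.cos(t)]]); m0=np.array([575.5,166.8])
for k,h in(("paste_pot_0",.015),("jar",.039),("loupe_lens",.006)):
    for c in vision.cut_out("top",k)[:6]:
        mm=c["region"]&(d>0)&(abs(P[...,2]-h)<.004)
        if mm.sum()<30: continue
        v,u=np.nonzero(mm); w=onplane("top",[u.mean(),v.mean()],h)[0]; print(k,round(c["conf"],2),w.round(4),(w[:2]*1000@R-m0).round(1))
b=vision.cut_out("top","back_bar")[0]["region"]&(d>0); q=P[b][:,:2]@R*1000-m0; print("bar",np.percentile(q,[2,50,98],0).round(1))
uv=np.array([[(269+313)/2/3+290,(270+282)/2/3+130]])
print("SE",onplane("top",uv,.058)[0][:2]*1000@R-m0, r.sense()["time_s"])
```

```text
paste_pot_0 0.74 [ 0.5931 -0.0197  0.015 ] [  5.4 -45.5]
paste_pot_0 0.68 [0.503  0.2159 0.015 ] [-137.9  162.1]
paste_pot_0 0.63 [0.6155 0.0696 0.015 ] [ 6.  46.6]
paste_pot_0 0.63 [ 0.4415 -0.0761  0.015 ] [-128.5 -136.1]
paste_pot_0 0.52 [0.6005 0.0105 0.015 ] [  5.5 -14.4]
paste_pot_0 0.48 [0.6081 0.0415 0.015 ] [ 5.4 17.6]
jar 0.74 [ 0.5276 -0.0783  0.039 ] [ -44.3 -117.9]
loupe_lens 0.87 [0.573  0.1576 0.006 ] [-56.1 122. ]
bar [[ 19.5 -57.8]
 [ 25.5   0.9]
 [ 83.6  58.4]]
SE [-65.75560659   1.00579452] 33.9
```

```bash
python3 -c "
from station import r
print(r.finish_job())"
```

```text
the job is handed in; nothing more can be done
None
```

I pushed the four pots home as one row, pressed them for over a second at about 14 N (wrist force), set the straightedge down and released it 66 mm from the mouth, and handed the job in at 34 s; the jar and lens did not move. The hand-in gave no verdict, and I could not measure the force on each pot separately.

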